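# Index the bearing carousel and load its empty pocket

### The job

One pocket of the round bearing carousel on the packing bench is empty. Index the carousel round, pushing it by its pegs or as suits you, until the empty pocket has clicked in facing the loading ledge; then slide the loose bearing along the ledge and into that pocket, fully home against the hub, keeping it flat and never lifting it. Leave the carousel in that position and do not disturb the small carton on its foot, or anything else lying on the bench.

Things in the scene. Friction and masses are not known exactly. Their poses are not given: they have to be found in the camera images.
- carousel: fixed grey foot of the parts carousel: 310 mm square plate, 12 mm thick, on the bench; origin at its centre on the bench, z up, on the deck's turning axis. The loading ledge points along its +y. Under the deck at -y is a spring housing of the detent (lower than 47 mm). Apart from the ledge nothing of the foot stands above the deck
- ledge_end (a point): outer end of the flat steel loading ledge, on its centre line and top, 275 mm from the deck's axis along the foot's +y. The ledge's top is 61.5 mm above the bench; it runs inwards from here to radius 143 mm, 3 mm from the deck and 1.5 mm higher, between two straight rails 66 mm apart (inside), 12 mm high above the ledge
- deck (a joint): angle of the deck (rad), anticlockwise from above positive, no end stops; at 0 the empty pocket faces the ledge. Sprung detent: a click every 0.785 (45 deg). Pushed at a peg (5 to 9 N) it resists, then past half-way it runs on by itself to the next click and stops; only within 4 deg of half-way it may stay put. Starts 1 to 3 clicks positive, sometimes left half-way between two; clockwise is shorter
- deck_mid (a point): centre of the hub's top (82 mm above the bench), on the turning axis of the deck. Deck: aluminium disc, radius 140 mm, top 60 mm above the bench. Hub: radius 60 mm, 22 mm high over the deck. 8 pockets round it, open outwards, parted by radial plates 3 mm thick, 18 mm high, out to radius 123 mm; 7 hold a fixed bearing like the loose one, centred at radius 88 mm
- empty_pocket (a point): point on the deck's top (60 mm above the bench) where a bearing that is home in the empty pocket is centred, 88 mm from the deck's axis; turns with the deck
- load_point (a point): fixed point of the foot, 88 mm from the deck's axis along the foot's +y, on the line of the ledge, 60 mm above the bench: where the empty pocket's point must come to
- peg_a (a point): centre of the top (115 mm above the bench) of one of the deck's 8 upright steel pegs, the one 22.5 deg anticlockwise of the empty pocket; turns with the deck. Pegs: diameter 12 mm, 55 mm high above the deck, axis at radius 128 mm, one every 45 deg (98 mm apart), between the pockets; meant to be pushed sideways
- bearing_mid (a point): centre (half-way up) of the loose bearing: steel disc, diameter 56 mm, 24 mm high, 0.2 to 0.42 kg, flat on the ledge between the rails, its centre 175 to 195 mm from the deck's axis at the start. Home, it touches the hub, with about 4 mm play to the plates at either side
- bearing: the same loose bearing; origin at the centre of its underside, z up
- small_carton_mid (a point): centre of a loose cardboard carton, 40 x 40 x 38 mm, about 0.12 kg, standing on the foot's plate in its (+x, -y) corner beside the deck, its top 50 mm above the bench, lower than the deck; leave it alone
- big_bearing: larger loose bearing, diameter 90 mm, 28 mm high, origin under its centre; leave it alone
- casting: red flared casting, diameter 110 mm, 85 mm high, origin under its centre; leave it alone
- sleeve: upright steel sleeve, diameter 70 mm, 80 mm high, origin under its centre; leave it alone
- carton: cardboard carton 130 x 100 x 75 mm, origin under its centre; leave it alone
- wrapped_roll: wrapped roll 200 mm long, diameter 50 mm, lying along its x, origin under its centre; leave it alone
- spanner: spanner lying flat on the bench; leave it alone
Not all that is in view belongs to the job. Leave any pink or purple look-alike of the bearing alone.

How it is judged:
By the outcome, as a careful person would: the job done as asked, in the order asked, and still so for the second after the job is handed in, with the robot touching nothing.
It also fails if it takes over 64 s, if anything falls off the work surface, if the arm or the gripper's body presses on something with over 40 N, if the wrist force passes 120 N, or if a joint passes its speed limit or range.

### The arm

A 6-joint arm with a two-finger parallel gripper is mounted at the origin on the work surface. World frame = base frame: x ahead of the robot, y to its left, z up, the work surface at z = 0. Lengths are in m, angles in rad, forces in N, time in s.
With the tool pointing down it reaches from about 0.35 to 0.775 m from the base axis. Payload 7.3 kg.
Tool frame: the origin (TCP) lies midway between the tips of the shut fingers; the grasp point (between the pads) lies 19 mm behind it (robot.grip_depth is the z of the grasp point in the tool frame, in m); z points along the fingers, y is the line along which they close (so a half turn about z gives the same grasp; the last joint's range is limited). The gripper opens to 92 mm and grips with 3 to 60 N. Pads are 19 mm wide; open, the fingers measure 130 mm over their backs; the gripper's body (75 mm by 190 mm) begins 47 mm behind the grasp point.
Start: joints at [-1.437, 0.342, 1.524, -0, 1.275, -0.146], TCP at [0.145, -0.505, 0.188] pointing down, gripper open.
Joint ranges: [-2.53, 2.53], [-0.77, 2.02], [0.04, 2.7], [-1, 4.14], [0.28, 2.66], [-3.11, 3.11]. Speed limits (rad/s): [2.57, 2.57, 3.14, 3.14, 3.14, 3.14].

### API

Orientations are given as [roll, pitch, yaw] about the fixed x, y, z axes, in that order (R = Rz(yaw) Ry(pitch) Rx(roll)).
In Python, from cell import robot, viewer gives the robot as it stands.
- The arm moves only by the tool step_arm, never from a script. Its argument "increments" is a list of rows, each an object with "delta_pos": the shift along the tool's x, y, z in cm, a list of three; "dr": the turn, a rotation vector about the tool's x, y, z in degrees, a list of three; "fingers": the closure, from -1 (fully open) to 1 (shut), so that 0 is half open. In form: [{"delta_pos": [tx, ty, tz], "dr": [wx, wy, wz], "fingers": fingers}, ...]. A call has exactly 5 rows; each row is the pose to reach, as a shift and turn from the pose commanded when the call began, along the tool's axes at that moment; what a row does not reach only later rows make up. A row lasts 1/8 s, in which the tool goes at most 62.5 mm and 10.7 degrees, less where a joint would pass 70% of its speed; a pose out of reach is approached as far as the arm can. A call with a gripper value outside its range is refused whole. The fingers move at their own pace and stop on an object; "newtons" is the grip in N (left out, the last holds). Time passes only in rows, so rows that repeat a pose let the fingers close, or fill a call up. It gives the time, the measured TCP pose, the force, the opening and the grip force at its end, in the units of the state.
- robot.observe(): the state, without advancing time (a new reading comes with each control period).
- viewer.read_camera(name): name is "side" or "top" or "wrist"; returns the picture (480x640x3 uint8, red, green, blue); there is no depth.
- viewer.camera_params(name): a dict with "K" (3x3 intrinsics, pixels), "T" (4x4, takes a point from camera to world coordinates). Camera axes: x right, y down, z forward; pixel columns grow to the right and rows downward; lengths in m; the calibration is good to about 2 mm. A picture is of the moment at which its call begins: read the wrist's pose just before it. camera_params takes no time and is no camera call; for the wrist camera it gives the pose at the moment of the call.
- robot.hand_in(): hands the job in; it is judged then, once.
The state is a dict: "time": time; "qpos": joint angles; "qvel": joint speeds; "joint_efforts": joint torques, N m; "tool_pos": TCP position; "tool_rot": TCP orientation; "contact_force": force on the tool from outside, world axes, zero at the start; "torque": the same for the moment, N m; "opening": finger opening in m; "grip_force": force on a finger pad.
Only numpy, scipy, OpenCV 4.12 (cv2) and the standard library are available. Lean on these libraries where they do the work, as an engineer would, in place of code of your own. Each camera call takes 0.05 s, during which the arm holds its last target. There are 200 camera calls.

## Working session

There is one attempt and no reset: what is moved stays moved. The work goes in short steps, Python scripts to look and compute and a tool call to move; the robot and the scene stay as the last step left them, time stands still between calls to the robot, and variables do not carry over. Pictures are saved under pics/ and viewed, at most 10 in all, crops included, and the job is handed in when it is done.

Besides the shell and the picture viewer there is one more tool, called as a command line: name --argument value ..., lists and objects as JSON in quotes. step_arm: Moves the arm, as the interface text tells. Its arguments: {"type":"object","properties":{"increments":{"type":"array"},"newtons":{"type":"number"}},"required":["increments"]}

```bash
mkdir -p pics; cat > h.py <<'E'
import numpy as np,cv2
from cell import robot,viewer
def grab(n,f=None):
    P=viewer.camera_params(n); im=np.array(viewer.read_camera(n))
    if f: cv2.imwrite('pics/'+f,im[:,:,::-1])
    return im,P
def ray(P,u,v,z):
    T=np.array(P['T']);d=T[:3,:3]@np.linalg.inv(np.array(P['K']))@[u,v,1.]
    o=T[:3,3];return o+d*(z-o[2])/d[2]
def proj(P,p):
    T=np.array(P['T']);c=T[:3,:3].T@(np.array(p)-T[:3,3]);q=np.array(P['K'])@c;return q[:2]/q[2]
E
python3 - <<'E'
from h import *
for n in('top','side'):
    im,P=grab(n,n+'0.png');print(n,np.round(P['T'],3).tolist(),np.round(P['K'],1).tolist())
s=robot.observe();print(s['tool_pos'],s['tool_rot'],s['time'],robot.grip_depth)
E
```

```text
top [[0.008, -0.995, 0.1, 0.42], [-1.0, -0.01, -0.011, 0.018], [0.012, -0.1, -0.995, 1.203], [0.0, 0.0, 0.0, 1.0]] [[456.8, 0.0, 319.7], [0.0, 456.8, 239.8], [0.0, 0.0, 1.0]]
side [[-0.831, -0.314, 0.46, -0.099], [-0.557, 0.466, -0.688, 0.961], [0.002, -0.827, -0.562, 0.858], [0.0, 0.0, 0.0, 1.0]] [[511.8, 0.0, 318.5], [0.0, 511.8, 241.7], [0.0, 0.0, 1.0]]
[ 0.14495075 -0.50418586  0.18772125] [-3.14026765e+00 -2.10156221e-04  2.79749553e-01] 0.1 -0.0188
```

View pics/top0.png

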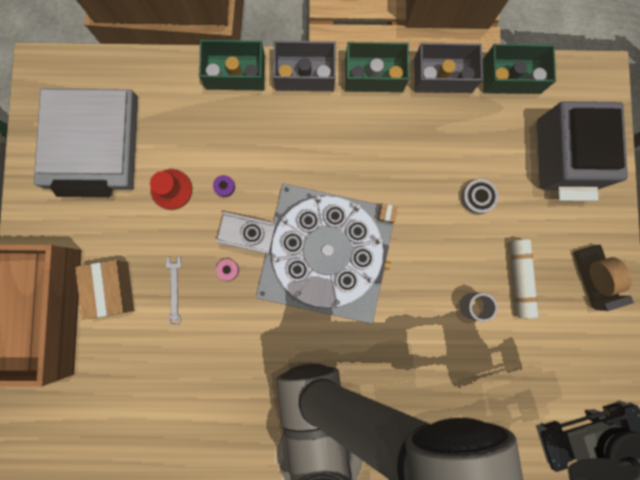

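View pics/side0.png

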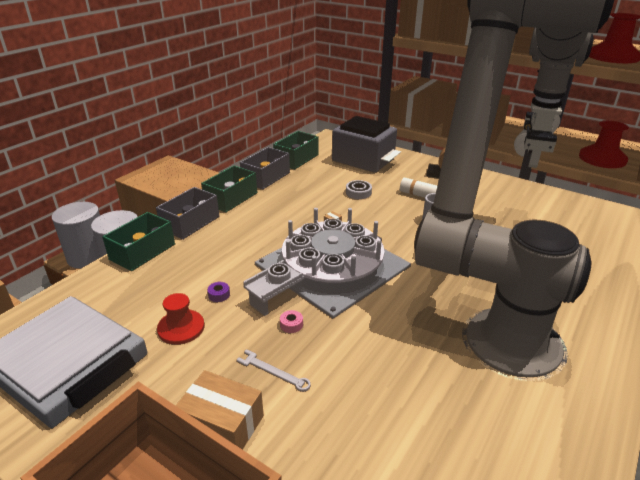

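```bash
python3 - <<'E'
from h import *
im,P=grab('top')
c=im[170:340,200:420];cv2.imwrite('pics/crop.png',cv2.resize(c[:,:,::-1],None,fx=3.6,fy=3.5,interpolation=cv2.INTER_CUBIC))
# rough from eyeball
b=[(308,220),(335,215),(357,231),(362,257),(347,280),(297,269),(292,242)]
hub=ray(P,328,250,.082);bm=ray(P,252,233,.085)
# refine bearings: fit circle centres, dark ring centroid
g=cv2.GaussianBlur(cv2.cvtColor(im,cv2.COLOR_RGB2GRAY),(3,3),0)
pts=[]
for u,v in b+[(252,233)]:
    m=np.zeros_like(g);cv2.circle(m,(u,v),12,255,-1)
    k=((g<90)&(m>0)).astype(np.uint8);M=cv2.moments(k,True)
    q=(M['m10']/M['m00'],M['m01']/M['m00']);w=ray(P,*q,.084);pts.append(w);print(np.round(q,1),np.round(w,4),int(M['m00']))
pts=np.array(pts)
A=np.c_[2*pts[:7,:2],np.ones(7)];s=np.linalg.lstsq(A,(pts[:7,:2]**2).sum(1),rcond=None)[0]
cc=s[:2];print('centre',cc,'r',np.sqrt(s[2]+cc@cc),'hub',hub)
a=np.degrees(np.arctan2(*(pts[:,:2]-cc).T[::-1]));print(np.round(a,1),'loose r',np.linalg.norm(pts[7,:2]-cc), 'phase',np.round(a%45,1))
E
```

```text
[307.6 219.9] [0.582  0.0358 0.084 ] 42
[334.7 215.3] [ 0.5943 -0.0312  0.084 ] 42
[356.7 230.8] [ 0.5561 -0.0856  0.084 ] 44
[361.6 257.6] [ 0.4899 -0.0977  0.084 ] 42
[346.9 279.7] [ 0.4355 -0.0618  0.084 ] 42
[296.7 269.1] [0.4604 0.061  0.084 ] 45
[291.9 242.3] [0.5262 0.0738 0.084 ] 43
[251.7 232.7] [0.549 0.173 0.084] 46
centre [ 0.50841085 -0.01217591] r 0.08777028826809985 hub [ 0.50809142 -0.01516695  0.082     ]
[  33.1  -12.5  -57.  -102.2 -145.7  123.3   78.3   77.6] loose r 0.18956710665812174 phase [33.1 32.5 33.  32.8 34.3 33.3 33.3 32.6]
```

View pics/crop.png

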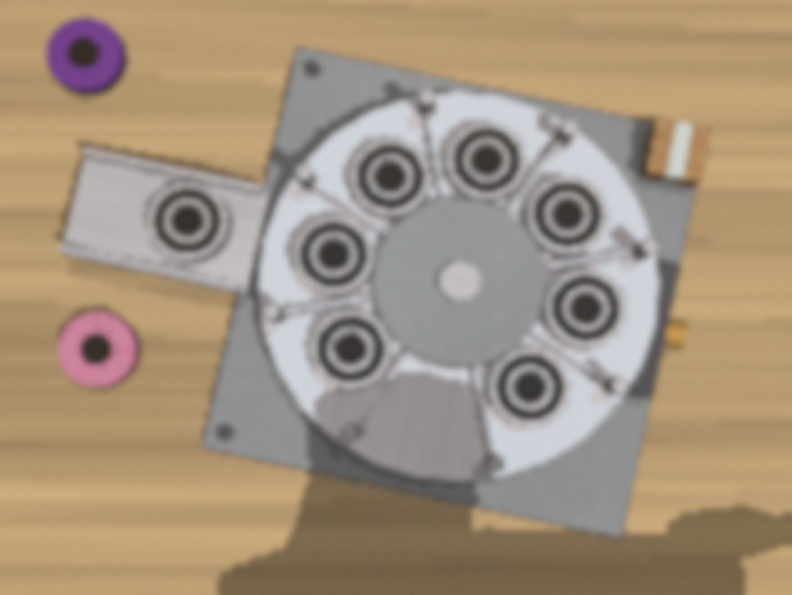

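Loose bearing: the grey one on the ledge at top (252,233). The look-alikes are the purple ring (224,186), the pink ring (227,269), the big bearing (480,195) and the seven fixed ones on the deck. The empty pocket is at about (317,292), 168°, and the ledge points to about 78°. The deck is therefore two clicks positive and sitting in a detent. I'll push pegs towards -x on the deck's -y side, with the fingers shut.

step_arm --increments '[{"delta_pos": [5, -2.4, 0], "dr": [0, 0, 4], "fingers": 1}, {"delta_pos": [10, -4.8, 0], "dr": [0, 0, 8], "fingers": 1}, {"delta_pos": [15, -7.2, 0], "dr": [0, 0, 12], "fingers": 1}, {"delta_pos": [20, -9.6, 0], "dr": [0, 0, 16], "fingers": 1}, {"delta_pos": [25, -12, 0], "dr": [0, 0, 16], "fingers": 1}]' --newtons 20

```text
time: 0.78
tool_pos: [0.3532, -0.3188, 0.1883]
tool_rot: [3.142, 0.0, -0.001]
contact_force: [0.1, 0.3, -1.1]
opening: 0.0465
grip_force: 0.0
```

step_arm --increments '[{"delta_pos": [5.4, -4, 0], "dr": [0, 0, 0], "fingers": 1}, {"delta_pos": [10.8, -8, 0], "dr": [0, 0, 0], "fingers": 1}, {"delta_pos": [16.2, -12, 0], "dr": [0, 0, 0], "fingers": 1}, {"delta_pos": [21.6, -16, 0], "dr": [0, 0, 0], "fingers": 1}, {"delta_pos": [21.6, -18, 2], "dr": [0, 0, 0], "fingers": 1}]'

```text
time: 1.4
tool_pos: [0.5711, -0.1384, 0.1686]
tool_rot: [3.141, -0.003, 0.002]
contact_force: [0.5, 0.3, -0.5]
opening: 0.0009
grip_force: 0.0
```

```bash
python3 - <<'E'
from h import *
s=robot.observe();print(s['tool_pos'],s['opening'])
im,P=grab('wrist','w1.png');print(np.round(P['T'],3).tolist())
c=[.508,-.0135]
for a in(-79.3,-34.3):
    p=[c[0]+.128*np.cos(np.radians(a)),c[1]+.128*np.sin(np.radians(a)),.115];print(p,proj(P,p))
E
```

```text
[ 0.57111932 -0.13843124  0.16861032] 0.000943049418086489
[[0.003, -0.956, -0.292, 0.65], [-1.0, -0.003, -0.002, -0.138], [0.001, 0.292, -0.956, 0.365], [0.0, 0.0, 0.0, 1.0]]
[np.float64(0.5317653267693538), np.float64(-0.13927443795758276), 0.115] [320.70178232 284.11829379]
[np.float64(0.6137405816954578), np.float64(-0.08563133426400914), 0.115] [249.60426244 184.03973619]
```

View pics/w1.png

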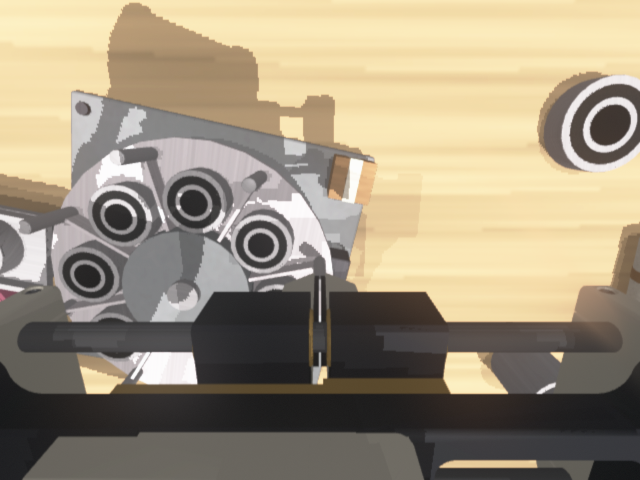

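step_arm --increments '[{"delta_pos": [0, 0, 4], "dr": [0, 0, 0], "fingers": 1}, {"delta_pos": [0, 0, 7.6], "dr": [0, 0, 0], "fingers": 1}, {"delta_pos": [0, 0, 7.6], "dr": [0, 0, 0], "fingers": 1}, {"delta_pos": [-1, 0, 7.6], "dr": [0, 0, 0], "fingers": 1}, {"delta_pos": [-2.2, 0, 7.6], "dr": [0, 0, 0], "fingers": 1}]'

```text
time: 2.08
tool_pos: [0.5461, -0.1406, 0.094]
tool_rot: [3.14, -0.003, 0.0]
contact_force: [-0.1, -0.8, 0.9]
opening: 0.0004
grip_force: 0.0
```

step_arm --increments '[{"delta_pos": [-0.8, 0, 0], "dr": [0, 0, 0], "fingers": 1}, {"delta_pos": [-1.6, 0, 0], "dr": [0, 0, 0], "fingers": 1}, {"delta_pos": [-2.4, 0, 0], "dr": [0, 0, 0], "fingers": 1}, {"delta_pos": [-3.2, 0, 0], "dr": [0, 0, 0], "fingers": 1}, {"delta_pos": [-4, 0, 0], "dr": [0, 0, 0], "fingers": 1}]'

```text
time: 2.7
tool_pos: [0.5055, -0.1402, 0.0923]
tool_rot: [3.142, -0.0, 0.001]
contact_force: [0.5, -0.6, 0.2]
opening: 0.0002
grip_force: 0.0
```

```bash
python3 - <<'E'
from h import *
im,P=grab('top');c=im[190:310,250:410]
s,_=grab('side');d=s[180:300,230:410]
a=cv2.resize(c,(720,540),interpolation=3)[:,:,::-1];b=cv2.resize(d,None,fx=4,fy=4,interpolation=3)[:,:,::-1]
o=np.zeros((600,800,3),np.uint8);o[:300,:400]=cv2.resize(c,(400,300),interpolation=3)[:,:,::-1];o[300:,:400]=cv2.resize(d,(400,300),interpolation=3)[:,:,::-1]
w,_=grab('wrist');o[:300,400:]=cv2.resize(w,(400,300))[:,:,::-1]
cv2.imwrite('pics/m1.png',o)
E
```

```text
(no output)
```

View pics/m1.png

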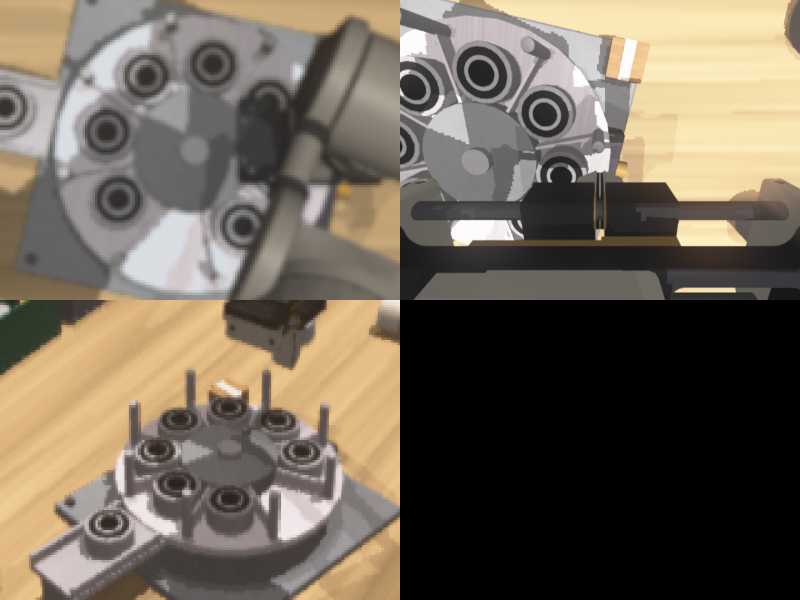

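```bash
cat >> h.py <<'E'
C=np.array([.508,-.0135])
def bearings(n='top'):
    im,P=grab(n);g=cv2.cvtColor(im,cv2.COLOR_RGB2GRAY)
    k=cv2.connectedComponentsWithStats((g<90).astype(np.uint8))
    out=[]
    for st,ce in zip(k[2][1:],k[3][1:]):
        if 25<st[4]<80 and abs(st[2]-st[3])<3:
            w=ray(P,*ce,.082);r=np.linalg.norm(w[:2]-C)
            if r<.22: out.append((round(float(np.degrees(np.arctan2(*(w[:2]-C)[::-1]))),1),round(float(r),4),int(st[4]),np.round(ce,1).tolist()))
    return sorted(out)
E
python3 - <<'E'
from h import *
for o in bearings():print(o)
P=viewer.camera_params('side');print(proj(P,[.5055,-.14,.092]));
for a in(-34.3,-79.3,-124.3):print(a,proj(P,[*(C+.128*np.array([np.cos(np.radians(a)),np.sin(np.radians(a))])),.115]))
print(robot.observe()['tool_pos'],robot.observe()['contact_force'])
E
```

```text
(32.8, 0.0875, 60, [308.4, 220.2])
(77.5, 0.1915, 46, [251.7, 232.5])
(77.6, 0.1911, 48, [251.7, 232.7])
(78.0, 0.0887, 68, [292.2, 242.2])
(122.7, 0.0881, 66, [296.9, 269.2])
(124.0, 0.1908, 28, [262.0, 293.1])
[356.65181277 217.740216  ]
-34.3 [314.70081324 208.05054674]
-79.3 [348.93661535 208.30206506]
-124.3 [375.11760925 221.28817948]
[ 0.506132   -0.14023848  0.09239434] [-0.13140229 -0.08655263  0.15541087]
```

```bash
python3 - <<'E'
from h import *
s,P=grab('side');o=cv2.resize(s[150:270,290:430],None,fx=5,fy=5,interpolation=3)[:,:,::-1].copy()
def mk(p,col):
    q=(proj(P,p)-[290,150])*5;cv2.circle(o,tuple(int(v) for v in q),4,col,-1)
x,y,z=robot.observe()['tool_pos'];mk([x,y,z],(0,0,255));mk([x,y,z+.019],(0,255,0));mk([x,y,z+.066],(255,0,0))
cv2.imwrite('pics/s2.png',o)
E
```

```text
(no output)
```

View pics/s2.png

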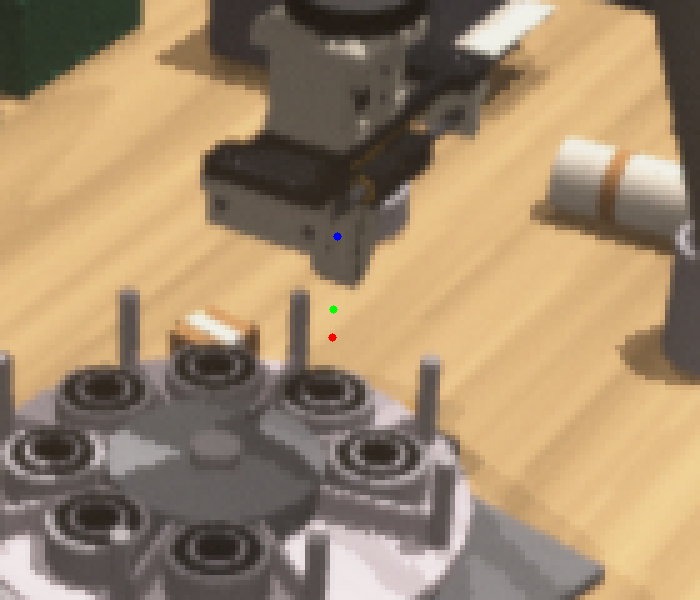

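```bash
python3 - <<'E'
from h import *
im=cv2.imread('pics/w1.png');g=cv2.cvtColor(im,cv2.COLOR_BGR2GRAY)
P=viewer.camera_params('wrist');print(P['K'])
s=robot.observe();T=np.array(P['T']);tp=np.array(s['tool_pos']);print('tcp px',proj(P,tp),'+35',proj(P,tp+[0,0,.035]),'+66',proj(P,tp+[0,0,.066]))
P['T']=np.array(P['T']);P['T'][:3,3]+=[.57112-s['tool_pos'][0],-.13843-s['tool_pos'][1],.16861-s['tool_pos'][2]]
k=cv2.connectedComponentsWithStats((g<75).astype(np.uint8))
for st,ce in zip(k[2][1:],k[3][1:]):
    if 300<st[4]<3000:print(st,ce.round(1))
for a in(33.1,-11.9,-56.9,78.1):
  for z in(.06,.084):print(a,z,proj(P,[*(C+.088*np.array([np.cos(np.radians(a)),np.sin(np.radians(a))])),z]).round(1))
E
```

```text
[[332.90522619   0.         319.446476  ]
 [  0.         332.90522619 235.05773942]
 [  0.           0.           1.        ]]
tcp px [320.02598965 264.03446902] +35 [320.14583866 288.85554917] +66 [320.29731293 320.2263109 ]
[572  93  41  61 490] [585.  117.3]
[ 591  106   39   39 1166] [609.9 124.6]
[168 177  53  51 997] [193.8 201.3]
[180 190  27  26 550] [193.3 202.6]
[ 93 192  53  50 902] [119.2 216.7]
[105 205  27  25 527] [118.  216.9]
[236 221  50  47 792] [260.4 243.7]
[249 234  25  23 462] [260.6 245. ]
[ 63 253  51  45 851] [ 88.4 274.2]
[ 74 265  27  23 463] [ 87.  275.8]
[312 276  16  90 983] [319.5 325.3]
[554 333  66  19 645] [586.2 345.1]
33.1 0.06 [134.9 209.4]
33.1 0.084 [120.2 215.5]
-11.9 0.06 [204.3 196.4]
-11.9 0.084 [195.1 201.5]
-56.9 0.06 [266.3 235.8]
-56.9 0.084 [262.2 243.8]
78.1 0.06 [105.4 264.6]
78.1 0.084 [ 89.3 274.5]
```

The TCP is at z 0.092 and should have met the peg, but no force showed. In the side view the finger tips appear about 35 mm above the reported TCP. I'll lift the gripper clear and look at it from closer to the side camera.

step_arm --increments '[{"delta_pos": [0, 0, -6], "dr": [0, 0, 0], "fingers": 1}, {"delta_pos": [0, 0, -12], "dr": [0, 0, 0], "fingers": 1}, {"delta_pos": [-3, -5, -17], "dr": [0, 0, 0], "fingers": 1}, {"delta_pos": [-6, -10, -20], "dr": [0, 0, 0], "fingers": 1}, {"delta_pos": [-8, -15, -22], "dr": [0, 0, 0], "fingers": 1}]'

```text
time: 3.58
tool_pos: [0.4298, 0.0009, 0.3093]
tool_rot: [3.141, -0.002, -0.001]
contact_force: [0.5, 0.9, 0.3]
opening: 0.0006
grip_force: 0.0
```

step_arm --increments '[{"delta_pos": [-1, -5.5, -1], "dr": [0, 0, 0], "fingers": 1}, {"delta_pos": [-2, -11, -2], "dr": [0, 0, 0], "fingers": 1}, {"delta_pos": [-3, -16.5, -3], "dr": [0, 0, 0], "fingers": 1}, {"delta_pos": [-4, -22, -4], "dr": [0, 0, 0], "fingers": 1}, {"delta_pos": [-4, -22, -4], "dr": [0, 0, 0], "fingers": 1}]'

```text
time: 4.2
tool_pos: [0.3895, 0.2233, 0.3484]
tool_rot: [-3.14, -0.001, 0.007]
contact_force: [0.6, -0.8, 0.4]
opening: 0.0008
grip_force: 0.0
```

```bash
python3 - <<'E'
from h import *
s,P=grab('side');st=robot.observe();p=np.array(st['tool_pos']);print(p,st['tool_rot'],st['opening'])
q=proj(P,p);print(q);u0=int(min(max(q[0]-70,0),500));v0=int(min(max(q[1]-70,0),375))
o=cv2.resize(s[v0:v0+105,u0:u0+140],None,fx=5,fy=5,interpolation=3)[:,:,::-1].copy()
for dz,c in((0,(0,0,255)),(.019,(0,255,0)),(.066,(255,0,0))):
    cv2.circle(o,tuple(int(v) for v in (proj(P,p+[0,0,dz])-[u0,v0])*5),4,c,-1)
for dy in(-.095,.095):cv2.circle(o,tuple(int(v) for v in (proj(P,p+[0,dy,.066])-[u0,v0])*5),4,(255,255,0),-1)
cv2.imwrite('pics/s3.png',o)
t,P=grab('top','t3.png');print(proj(P,p))
E
```

```text
[0.38985315 0.2213466  0.34785245] [ 3.14143829e+00 -3.76114861e-04  4.65923531e-03] 0.00047310100130034543
[320.85161871 203.76739486]
[204.12847801 301.35729087]
```

View pics/s3.png

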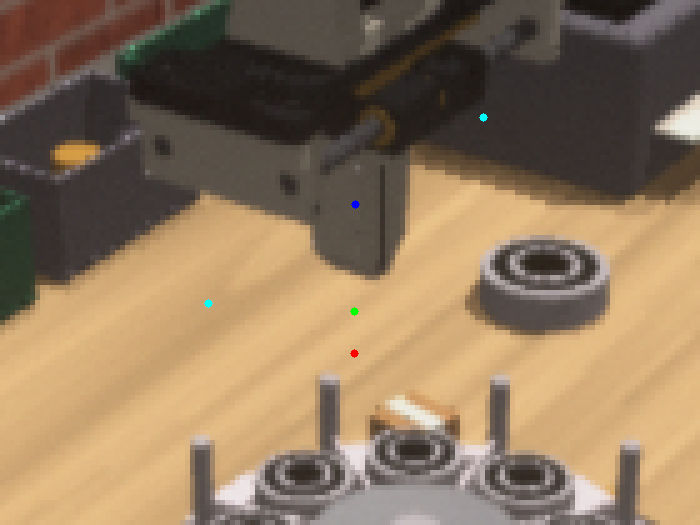

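The image confirms it: the real finger tips are about 37 mm behind the reported TCP, so real tip z = reported + 0.037. I'll go back and push with that correction.

step_arm --increments '[{"delta_pos": [3, 5.3, 0], "dr": [0, 0, 0], "fingers": 1}, {"delta_pos": [6, 10.6, 0], "dr": [0, 0, 0], "fingers": 1}, {"delta_pos": [9, 15.9, 1], "dr": [0, 0, 0], "fingers": 1}, {"delta_pos": [12, 21.2, 3], "dr": [0, 0, 0], "fingers": 1}, {"delta_pos": [15, 26.5, 6], "dr": [0, 0, 0], "fingers": 1}]'

```text
time: 4.92
tool_pos: [0.5379, -0.0437, 0.2906]
tool_rot: [3.141, -0.001, -0.003]
contact_force: [-0.2, 0.3, 0.6]
opening: 0.0
grip_force: 0.0
```

step_arm --increments '[{"delta_pos": [1.5, 4.9, 2], "dr": [0, 0, 0], "fingers": 1}, {"delta_pos": [3, 9.8, 6], "dr": [0, 0, 0], "fingers": 1}, {"delta_pos": [3, 9.8, 11], "dr": [0, 0, 0], "fingers": 1}, {"delta_pos": [3, 9.8, 15], "dr": [0, 0, 0], "fingers": 1}, {"delta_pos": [3, 9.8, 15], "dr": [0, 0, 0], "fingers": 1}]'

```text
time: 5.55
tool_pos: [0.5645, -0.1387, 0.1377]
tool_rot: [-3.139, 0.007, -0.002]
contact_force: [0.9, 0.3, 0.6]
opening: 0.0004
grip_force: 0.0
```

step_arm --increments '[{"delta_pos": [0.3, 0, 4], "dr": [0, 0, 0], "fingers": 1}, {"delta_pos": [0.3, 0, 8], "dr": [0, 0, 0], "fingers": 1}, {"delta_pos": [0.3, 0, 8], "dr": [0, 0, 0], "fingers": 1}, {"delta_pos": [-0.7, 0, 8], "dr": [0, 0, 0], "fingers": 1}, {"delta_pos": [-1.7, 0, 8], "dr": [0, 0, 0], "fingers": 1}]'

```text
time: 6.18
tool_pos: [0.5508, -0.1382, 0.0632]
tool_rot: [3.14, -0.003, 0.0]
contact_force: [-0.0, 0.1, -0.5]
opening: 0.0005
grip_force: 0.0
```

step_arm --increments '[{"delta_pos": [-0.8, 0, 0], "dr": [0, 0, 0], "fingers": 1}, {"delta_pos": [-1.6, 0, 0], "dr": [0, 0, 0], "fingers": 1}, {"delta_pos": [-2.4, 0, 0], "dr": [0, 0, 0], "fingers": 1}, {"delta_pos": [-3.2, 0, 0], "dr": [0, 0, 0], "fingers": 1}, {"delta_pos": [-4, 0, 0], "dr": [0, 0, 0], "fingers": 1}]'

```text
time: 6.8
tool_pos: [0.5135, -0.1403, 0.0632]
tool_rot: [3.136, -0.009, 0.001]
contact_force: [6.2, -5.6, -0.0]
opening: 0.0005
grip_force: 3.8
```

step_arm --increments '[{"delta_pos": [-0.8, 0, 0], "dr": [0, 0, 0], "fingers": 1}, {"delta_pos": [-1.6, 0, 0], "dr": [0, 0, 0], "fingers": 1}, {"delta_pos": [-2.4, 0, 0], "dr": [0, 0, 0], "fingers": 1}, {"delta_pos": [-3, 0, 0], "dr": [0, 0, 0], "fingers": 1}, {"delta_pos": [-3, 0, 0], "dr": [0, 0, 0], "fingers": 1}]'

```text
time: 7.42
tool_pos: [0.4793, -0.1374, 0.0606]
tool_rot: [-3.141, 0.001, 0.0]
contact_force: [-0.2, -0.1, 0.2]
opening: 0.0003
grip_force: 0.0
```

```bash
python3 -c "
from h import *
for o in bearings():print(o)"
```

```text
(-10.8, 0.0889, 66, [334.3, 215.0])
(33.7, 0.0888, 44, [307.6, 220.1])
(77.5, 0.1915, 46, [251.7, 232.5])
(77.8, 0.1915, 48, [251.5, 232.9])
(78.9, 0.0874, 56, [292.6, 242.9])
(124.0, 0.1908, 28, [262.0, 293.1])
(168.1, 0.0867, 58, [319.8, 284.6])
```

One click is done: the empty pocket is now at 123°. I'll repeat the push with the next peg.

step_arm --increments '[{"delta_pos": [0, 0, -5.5], "dr": [0, 0, 0], "fingers": 1}, {"delta_pos": [0, 0, -8], "dr": [0, 0, 0], "fingers": 1}, {"delta_pos": [4.5, 0, -8], "dr": [0, 0, 0], "fingers": 1}, {"delta_pos": [9, 0, -8], "dr": [0, 0, 0], "fingers": 1}, {"delta_pos": [9, 0, -8], "dr": [0, 0, 0], "fingers": 1}]'

```text
time: 8.1
tool_pos: [0.5723, -0.1374, 0.1399]
tool_rot: [3.142, -0.0, 0.002]
contact_force: [-0.8, -0.2, -0.2]
opening: 0.0
grip_force: 0.0
```

step_arm --increments '[{"delta_pos": [0, 0, 4], "dr": [0, 0, 0], "fingers": 1}, {"delta_pos": [0, 0, 8.2], "dr": [0, 0, 0], "fingers": 1}, {"delta_pos": [0, 0, 8.2], "dr": [0, 0, 0], "fingers": 1}, {"delta_pos": [-1, 0, 8.2], "dr": [0, 0, 0], "fingers": 1}, {"delta_pos": [-2, 0, 8.2], "dr": [0, 0, 0], "fingers": 1}]'

```text
time: 8.72
tool_pos: [0.5505, -0.138, 0.0608]
tool_rot: [3.14, -0.003, 0.001]
contact_force: [-0.6, 0.4, -0.0]
opening: 0.0002
grip_force: 0.0
```

step_arm --increments '[{"delta_pos": [-0.8, 0, 0], "dr": [0, 0, 0], "fingers": 1}, {"delta_pos": [-1.6, 0, 0], "dr": [0, 0, 0], "fingers": 1}, {"delta_pos": [-2.4, 0, 0], "dr": [0, 0, 0], "fingers": 1}, {"delta_pos": [-3.2, 0, 0], "dr": [0, 0, 0], "fingers": 1}, {"delta_pos": [-4, 0, 0], "dr": [0, 0, 0], "fingers": 1}]'

```text
time: 9.35
tool_pos: [0.5133, -0.1403, 0.061]
tool_rot: [3.136, -0.009, 0.0]
contact_force: [6.0, -6.5, -1.6]
opening: 0.0009
grip_force: 3.7
```

step_arm --increments '[{"delta_pos": [-0.8, 0, 0], "dr": [0, 0, 0], "fingers": 1}, {"delta_pos": [-1.6, 0, 0], "dr": [0, 0, 0], "fingers": 1}, {"delta_pos": [-2.4, 0, 0], "dr": [0, 0, 0], "fingers": 1}, {"delta_pos": [-3, 0, 0], "dr": [0, 0, 0], "fingers": 1}, {"delta_pos": [-3, 0, 0], "dr": [0, 0, 0], "fingers": 1}]'

```text
time: 9.98
tool_pos: [0.4793, -0.1374, 0.0587]
tool_rot: [-3.141, 0.001, 0.0]
contact_force: [0.0, -0.2, -0.4]
opening: 0.0004
grip_force: 0.0
```

```bash
python3 -c "
from h import *
for o in bearings():print(o)"
```

```text
(-10.8, 0.0885, 63, [334.2, 215.1])
(33.0, 0.0816, 61, [309.6, 222.3])
(33.8, 0.0888, 43, [307.6, 220.1])
(77.5, 0.1916, 45, [251.6, 232.5])
(77.7, 0.1914, 49, [251.6, 232.8])
(123.9, 0.0884, 66, [297.2, 269.8])
(124.0, 0.1911, 27, [261.9, 293.2])
(168.3, 0.0867, 58, [319.9, 284.6])
```

The empty pocket now faces the ledge at 78°. Next I'll move behind the loose bearing and turn the tool to line up with the ledge, at a yaw of about 77.7°.

step_arm --increments '[{"delta_pos": [0, 0, -5.5], "dr": [0, 0, 0], "fingers": 1}, {"delta_pos": [0, 0, -11], "dr": [0, 0, -8], "fingers": 1}, {"delta_pos": [1, -5.5, -12], "dr": [0, 0, -17], "fingers": 1}, {"delta_pos": [2, -11, -12], "dr": [0, 0, -26], "fingers": 1}, {"delta_pos": [4, -16, -12], "dr": [0, 0, -35], "fingers": 1}]'

```text
time: 10.65
tool_pos: [0.5203, 0.024, 0.1792]
tool_rot: [3.141, -0.0, 0.616]
contact_force: [0.6, -0.4, 0.2]
opening: 0.0005
grip_force: 0.0
```

step_arm --increments '[{"delta_pos": [3.7, -3.5, 0], "dr": [0, 0, -9], "fingers": 1}, {"delta_pos": [7.4, -7, 0], "dr": [0, 0, -18], "fingers": 1}, {"delta_pos": [11.1, -10.6, 0], "dr": [0, 0, -27], "fingers": 1}, {"delta_pos": [14.8, -14.1, 0], "dr": [0, 0, -36], "fingers": 1}, {"delta_pos": [14.8, -14.1, 2], "dr": [0, 0, -42.7], "fingers": 1}]'

```text
time: 11.28
tool_pos: [0.5614, 0.2268, 0.1592]
tool_rot: [3.139, -0.002, 1.365]
contact_force: [-0.1, -0.6, -0.0]
opening: 0.0004
grip_force: 0.0
```

```bash
python3 - <<'E'
from h import *
s=robot.observe();p=np.array(s['tool_pos']);print(p,s['tool_rot'])
im,P=grab('wrist','w5.png')
for r,z in((.275,.0615),(.143,.0615),(.1905,.0855),(.088,.06)):
    q=[*(C+r*np.array([np.cos(np.radians(77.7)),np.sin(np.radians(77.7))])),z];print(r,np.round(q,4),proj(P,q).round(1))
E
```

```text
[0.56144442 0.22675915 0.159243  ] [ 3.13899081e+00 -1.93907212e-03  1.36537695e+00]
0.275 [0.5666 0.2552 0.0615] [318.7 193.1]
0.143 [0.5385 0.1262 0.0615] [317.5 323.4]
0.1905 [0.5486 0.1726 0.0855] [317.8 291.5]
0.088 [0.5267 0.0725 0.06  ] [317.  368.3]
```

View pics/w5.png

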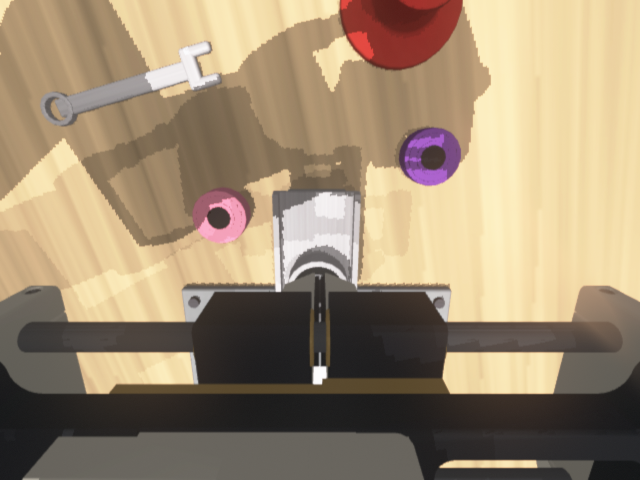

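The view is well aligned: the ledge runs vertically with its centre at column 317, and the bearing rim is at (318,270) in front of the fingers. I'll lower the fingers between the rails, behind the bearing.

step_arm --increments '[{"delta_pos": [0, 0, 5], "dr": [0, 0, 0], "fingers": 1}, {"delta_pos": [0, 0, 9], "dr": [0, 0, 0], "fingers": 1}, {"delta_pos": [0, 0, 11], "dr": [0, 0, 0], "fingers": 1}, {"delta_pos": [0, 0, 12.2], "dr": [0, 0, 0], "fingers": 1}, {"delta_pos": [0, 0, 12.2], "dr": [0, 0, 0], "fingers": 1}]'

```text
time: 11.95
tool_pos: [0.5603, 0.2225, 0.0365]
tool_rot: [-3.141, 0.001, 1.356]
contact_force: [-0.1, 0.3, 0.4]
opening: 0.0005
grip_force: 0.0
```

```bash
python3 - <<'E'
from h import *
st=robot.observe();p=np.array(st['tool_pos']);print(p,st['tool_rot'],st['contact_force'])
s,P=grab('side');t=p+[0,0,.037];q=proj(P,t);u0,v0=int(q[0]-70),int(q[1]-70)
o=cv2.resize(s[v0:v0+105,u0:u0+140],None,fx=5,fy=5,interpolation=3)[:,:,::-1].copy()
cv2.circle(o,tuple(int(v) for v in (q-[u0,v0])*5),4,(0,0,255),-1)
cv2.imwrite('pics/s5.png',o)
E
```

```text
[0.56027861 0.22247818 0.03645069] [-3.14050986e+00  7.09655117e-04  1.35556660e+00] [-0.0662634   0.31434001  0.38581507]
```

View pics/s5.png

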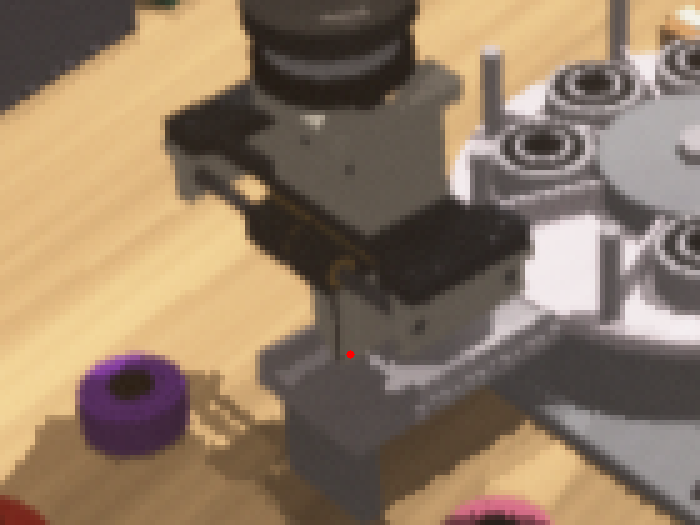

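step_arm --increments '[{"delta_pos": [-0.8, 0, 0], "dr": [0, 0, 0], "fingers": 1}, {"delta_pos": [-1.6, 0, 0], "dr": [0, 0, 0], "fingers": 1}, {"delta_pos": [-2.4, 0, 0], "dr": [0, 0, 0], "fingers": 1}, {"delta_pos": [-3.2, 0, 0], "dr": [0, 0, 0], "fingers": 1}, {"delta_pos": [-4, 0, 0], "dr": [0, 0, 0], "fingers": 1}]'

```text
time: 12.62
tool_pos: [0.5524, 0.1836, 0.0375]
tool_rot: [3.14, -0.001, 1.357]
contact_force: [1.7, 3.5, 3.5]
opening: 0.0005
grip_force: 2.4
```

step_arm --increments '[{"delta_pos": [-0.8, 0, 0], "dr": [0, 0, 0], "fingers": 1}, {"delta_pos": [-1.6, 0, 0], "dr": [0, 0, 0], "fingers": 1}, {"delta_pos": [-2.4, 0, 0], "dr": [0, 0, 0], "fingers": 1}, {"delta_pos": [-3.2, 0, 0], "dr": [0, 0, 0], "fingers": 1}, {"delta_pos": [-4, 0, 0], "dr": [0, 0, 0], "fingers": 1}]'

```text
time: 13.25
tool_pos: [0.5425, 0.1436, 0.0362]
tool_rot: [-3.14, 0.001, 1.357]
contact_force: [0.1, 1.6, -1.1]
opening: 0.0003
grip_force: 0.8
```

step_arm --increments '[{"delta_pos": [-0.6, 0, 0], "dr": [0, 0, 0], "fingers": 1}, {"delta_pos": [-1.2, 0, 0], "dr": [0, 0, 0], "fingers": 1}, {"delta_pos": [-1.8, 0, 0], "dr": [0, 0, 0], "fingers": 1}, {"delta_pos": [-2.4, 0, 0], "dr": [0, 0, 0], "fingers": 1}, {"delta_pos": [-2.8, 0, 0], "dr": [0, 0, 0], "fingers": 1}]'

```text
time: 13.88
tool_pos: [0.5375, 0.1169, 0.0369]
tool_rot: [3.141, 0.0, 1.357]
contact_force: [0.2, 1.7, -0.7]
opening: 0.0007
grip_force: 0.9
```

step_arm --increments '[{"delta_pos": [-0.2, 0, 0], "dr": [0, 0, 0], "fingers": 1}, {"delta_pos": [-0.4, 0, 0], "dr": [0, 0, 0], "fingers": 1}, {"delta_pos": [-0.6, 0, 0], "dr": [0, 0, 0], "fingers": 1}, {"delta_pos": [-0.7, 0, 0], "dr": [0, 0, 0], "fingers": 1}, {"delta_pos": [-0.7, 0, 0], "dr": [0, 0, 0], "fingers": 1}]'

```text
time: 14.5
tool_pos: [0.5362, 0.1107, 0.0369]
tool_rot: [3.141, -0.0, 1.357]
contact_force: [-0.3, 3.3, -0.8]
opening: 0.0003
grip_force: 1.7
```

step_arm --increments '[{"delta_pos": [-0.1, 0, 0], "dr": [0, 0, 0], "fingers": 1}, {"delta_pos": [-0.2, 0, 0], "dr": [0, 0, 0], "fingers": 1}, {"delta_pos": [-0.2, 0, 0], "dr": [0, 0, 0], "fingers": 1}, {"delta_pos": [-0.2, 0, 0], "dr": [0, 0, 0], "fingers": 1}, {"delta_pos": [-0.2, 0, 0], "dr": [0, 0, 0], "fingers": 1}]'

```text
time: 15.12
tool_pos: [0.5365, 0.1104, 0.0372]
tool_rot: [3.14, -0.003, 1.357]
contact_force: [2.3, 11.1, -0.6]
opening: 0.0005
grip_force: 5.4
```

Force is building against the hub. I'll add one more small press, then back off and check.

step_arm --increments '[{"delta_pos": [-0.1, 0, 0], "dr": [0, 0, 0], "fingers": 1}, {"delta_pos": [-0.1, 0, 0], "dr": [0, 0, 0], "fingers": 1}, {"delta_pos": [-0.1, 0, 0], "dr": [0, 0, 0], "fingers": 1}, {"delta_pos": [-0.1, 0, 0], "dr": [0, 0, 0], "fingers": 1}, {"delta_pos": [-0.1, 0, 0], "dr": [0, 0, 0], "fingers": 1}]'

```text
time: 15.75
tool_pos: [0.5367, 0.1103, 0.0374]
tool_rot: [3.139, -0.004, 1.356]
contact_force: [3.3, 14.5, -0.0]
opening: 0.0005
grip_force: 7.2
```

step_arm --increments '[{"delta_pos": [1, 0, 0], "dr": [0, 0, 0], "fingers": 1}, {"delta_pos": [3, 0, 0], "dr": [0, 0, 0], "fingers": 1}, {"delta_pos": [3, 0, -5], "dr": [0, 0, 0], "fingers": 1}, {"delta_pos": [3, 0, -10], "dr": [0, 0, 0], "fingers": 1}, {"delta_pos": [3, 0, -15], "dr": [0, 0, 0], "fingers": 1}]'

```text
time: 16.38
tool_pos: [0.5416, 0.1374, 0.1884]
tool_rot: [-3.141, 0.001, 1.357]
contact_force: [0.1, 0.1, -0.5]
opening: 0.0003
grip_force: 0.0
```

step_arm --increments '[{"delta_pos": [5, 0, 0], "dr": [0, 0, 0], "fingers": 1}, {"delta_pos": [10, 0, -2], "dr": [0, 0, 0], "fingers": 1}, {"delta_pos": [15, 0, -4], "dr": [0, 0, 0], "fingers": 1}, {"delta_pos": [18, 0, -5], "dr": [0, 0, 0], "fingers": 1}, {"delta_pos": [18, 0, -5], "dr": [0, 0, 0], "fingers": 1}]'

```text
time: 17.0
tool_pos: [0.5799, 0.3155, 0.2369]
tool_rot: [3.141, -0.0, 1.36]
contact_force: [-0.2, -0.3, -0.1]
opening: 0.0004
grip_force: 0.0
```

```bash
python3 - <<'E'
from h import *
for o in bearings():print(o)
im,P=grab('top');s,Q=grab('side')
o=np.zeros((600,800,3),np.uint8);o[:,:400]=cv2.resize(im[170:335,220:410],(400,600),interpolation=3)[:,:,::-1][:, :]
o[:,400:]=cv2.resize(s[180:330,240:420],(400,600),interpolation=3)[:,:,::-1]
cv2.imwrite('pics/end.png',o)
E
```

```text
(-146.7, 0.0877, 42, [346.8, 280.1])
(-101.8, 0.087, 48, [361.9, 257.5])
(-101.8, 0.0875, 44, [362.1, 257.6])
(-56.7, 0.088, 43, [357.2, 230.8])
(-56.3, 0.0868, 51, [356.6, 230.9])
(-11.7, 0.0889, 44, [334.8, 215.1])
(-7.3, 0.0817, 30, [331.7, 217.5])
(33.3, 0.0885, 44, [307.9, 220.0])
(37.5, 0.0843, 33, [306.8, 222.9])
(76.6, 0.0883, 45, [292.5, 241.4])
(81.1, 0.0881, 35, [292.0, 244.2])
(122.5, 0.0895, 51, [296.4, 269.3])
(122.8, 0.0885, 44, [296.8, 269.3])
(167.7, 0.0882, 53, [319.4, 285.2])
(167.8, 0.0878, 44, [319.5, 285.0])
```

View pics/end.png

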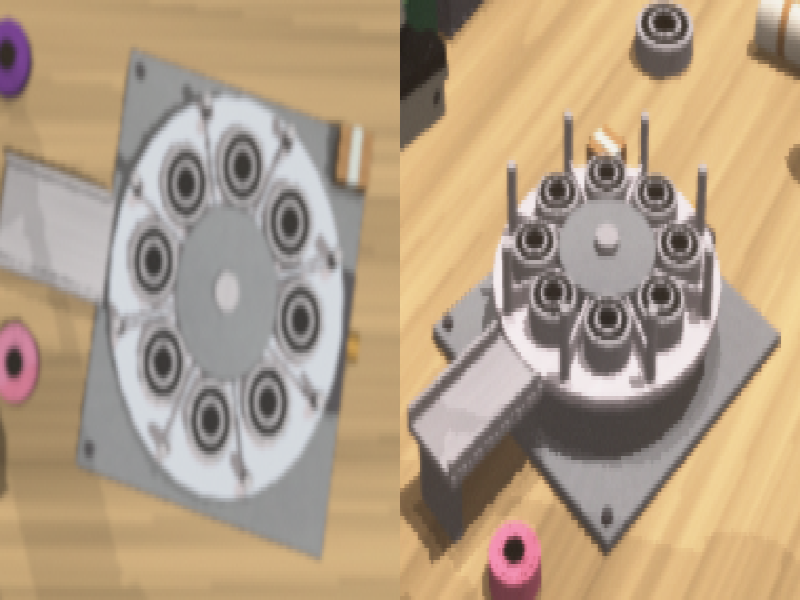

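All eight pockets are filled and the bearing is home at radius 88.3 mm. The deck is in its detent and the small carton has not moved.

```bash
python3 -c "
from h import *
print(robot.hand_in())"
```

```text
the job is handed in; nothing more can be done
None
```

The job is handed in: the carousel was indexed two clicks clockwise, and the loose bearing was slid flat into the empty pocket against the hub, with the small carton and other items left in place.

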